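Unlock the docking rail and push the lamp power unit home

TASK

The microscope's black lamp power unit has to go back into its dock. First pull the lock-out plug straight up out of its socket beside the docking rail and set it upright in the two-walled rest, its crossbar lying across the walls. Then gently push the power unit over the bench, squarely up against the rail's fence and along it, until it comes fully home against the end stop; do not ram it, and leave the amber bottle, the round dish, the brush and the slide tray where they are.

Things in the scene. Friction and masses are not known exactly. Their poses are not given: they have to be found in the camera images.
- unit: Lamp power unit: a loose black ribbed box, 100 mm (its x) by 140 mm (its y) by 80 mm high, 0.7 to 1 kg, too wide to grasp. Origin at the centre of its underside; z up. Plain flat upright sides; it slides on the bench with 3 to 8 N. Its lamp circuit is shock-sensitive: keep pushes below about 25 N (over 60 N spoils it).
- plug: Grey lock-out plug, loose, 0.16 kg. Origin at the centre of its shank's foot, z up. Steel shank 20 mm (x) by 14 mm (y; 20 mm at the bulged foot), z 0 to 42 mm. Crossbar z 42 to 66 mm, 30 mm wide (y), from x = -100 to +55 mm. Starts in the dock's socket, crossbar on the pillar's top, its long end barring the lane 60 to 84 mm above the bench.
- plug_tab (a point): Centre of the plug's grip tab, which stands on the crossbar straight above the shank (plug z 66 to 101 mm): 40 mm (x) by 26 mm (y), flat sides, 35 mm tall. Same axes as the plug. Grasp it from above, across y.
- dock: Docking rail, fixed. Origin on the bench at the gate, on the fence's face. y runs along the fence, the way the unit is pushed home; x points into the fence, away from the robot. Fence: aluminium strip 25 mm high, its face at x = 0, y from -320 to +280 mm. The lane lies before it, x -100 to 0. Unit home: long side flat on the fence, its centre at x = -50 mm, y 90 to 160 mm.
- socket (a point): Centre of the socket's mouth, on top of the grey pillar behind the fence (dock x 25 to 85, y -30 to 30 mm, 60 mm high). The plug's foot sits 42 mm deep. Sprung noses inside catch its bulged foot: pulling it straight up takes 8 to 25 N in the first 20 mm, then it comes free; lifted by 45 mm it is clear.
- contact (a joint): Sprung steel pad in the face of the end stop, a rigid grey block (100 mm wide, 60 mm high) that closes the lane. The stop is clamped anew each time, its face anywhere from dock y = 160 to 230 mm; its place is not reported: see it or feel it. 0 = pad free, 9 mm proud of the face; grows as the unit presses it; 0.009 m = unit against the block. Spring about 1 N: the unit stays where it is left.
- rest: Rest for the plug, fixed: base plate 110 by 100 mm, 5 mm thick, two walls 90 mm long along its y, tops 55 mm above the bench, 12 mm thick, inner faces at x = -25 and +25 mm. Origin under its centre. The shank hangs between the walls near the centre, the crossbar lies over their tops along the rest's x, either way round; the foot is then 13 mm above the bench.
- oil_bottle: Bystander: amber bottle, 36 mm across, 75 mm tall. Origin under its centre.
- petri_dish: Bystander: closed clear dish, 90 mm across, 16 mm high.
- brush: Bystander: brush, 170 mm long, lying on the bench.
- slide_tray: Bystander: flat white slide tray, 200 by 90 by 12 mm, lying on the bench.
Things that resemble listed ones, but are neither listed nor needed, are in the scene too. Leave any blue look-alike of the plug alone. Leave any yellow look-alike of the rest alone.

How it is judged (in metres and radians):
On the way, in this order (a step that is already met when the one before it is completed fails the run):
1. the plug is out of its socket, standing upright on the rest and let go (horizontal distance between plug and rest below 0.035 m and z of plug in the frame of rest between 0.006 and 0.02 m and angle between plug's own z axis and vertical below 0.15 rad and contact force between plug and the fingers below 0.1 N and linear speed of plug below 0.02 m/s), for 0.2 s.
2. the unit is home: square against the fence, the contact pad pressed in by the end stop (value of joint contact above 0.006 m and x of unit in the frame of dock between -0.056 and -0.044 m and angle between the y axis of unit and the y axis of dock, either way round below 0.06 rad and angle between unit's own z axis and vertical below 0.05 rad and y of unit in the frame of dock above 0.05 m and linear speed of unit below 0.01 m/s), for 0.2 s.
At the end, for the whole second after the job is handed in: Plug upright on the rest: foot within 35 mm of its centre, 6 to 20 mm above the bench, tilt under 0.15 rad. Unit at rest, past the gate, its long side within 6 mm of the fence and 0.06 rad of parallel, the contact pad pressed in by over 6 of its 9 mm (all of step 1 and all of step 2); the robot touches nothing.
It fails at once if the robot pushes the unit with more than 60 N (contact force between unit and the fingers above 60 N or contact force between unit and the arm above 60 N).
It fails at once if the unit is tipped by more than 0.3 rad or lifted by more than 25 mm (angle between unit's own z axis and vertical above 0.3 rad or height (world z) of unit above 0.025 m).
It fails at once if a bystander is moved by more than 30 mm (distance of any of oil_bottle, petri_dish, brush, slide_tray from where it was at the start of the episode above 0.03 m).
It also fails if it takes over 72 s, if anything falls off the work surface, if the arm or the gripper's body presses on something with over 40 N, if the wrist force passes 120 N, or if a joint passes its speed limit or range.

ROBOT

A 7-joint arm with a two-finger parallel gripper is mounted at the origin on the work surface. World frame = base frame: x ahead of the robot, y to its left, z up, the work surface at z = 0. Lengths are in m, angles in degrees, forces in N, time in s.
With the tool pointing down it reaches from about 0.425 to 0.875 m from the base axis. Payload 4.7 kg.
Tool frame: the origin (TCP) lies at the centre of the arm's flange, where the gripper is bolted on; the fingertips stand 182 mm ahead of it and the grasp point (between the pads) lies 164 mm ahead of it (env.grip_depth is the distance from the TCP to the grasp point, in m); z points along the fingers, y is the line along which they close (so a half turn about z gives the same grasp; the last joint's range is limited). The gripper opens to 87 mm and grips with 3 to 60 N. Pads are 19 mm wide; open, the fingers measure 117 mm over their backs; the gripper's body (75 mm by 190 mm) begins 51 mm behind the grasp point.
Start: joints at [-76.026, 18.392, -4.016, 83.108, 1.295, 78.541, -3.26], TCP at [0.148, 0.633, 0.405] pointing down, gripper open.
Joint ranges: [-163.93, 163.93], [-17.29, 119.83], [-79.2, 71.16], [3.27, 140.29], [-89.18, 269.18], [5.43, 117.66], [-154.24, 154.24]. Speed limits (degrees/s): [147.25, 147.25, 180, 180, 180, 180, 180].

INTERFACE

Orientations are given as [roll, pitch, yaw] about the fixed x, y, z axes, in that order (R = Rz(yaw) Ry(pitch) Rx(roll)).
In Python, from cell import env gives the robot as it stands. The module is installed in compiled form; this text tells all that it offers.
- The arm moves only by the tool send_rows, never from a script. Its arguments are lists of equal length, an entry for each row: "xyz": the shift along the tool's x, y, z in m, a list of three; "rotation": the turn, a rotation vector about the tool's x, y, z in rad, a list of three; "jaw": the opening, from 0 (shut) to 1 (fully open). A call has 1 to 20 rows; each row shifts and turns the commanded pose from where the row before left it, along the tool's axes as they then stand; what a row does not reach is not made up. A row lasts 1/10 s, in which the tool goes at most 50 mm and 8.59 degrees, less where a joint would pass 70% of its speed; a pose out of reach is approached as far as the arm can. A call is refused whole if a number of a shift passes 0.05 or a number of a turn 0.15, either way. A call with a gripper value outside its range is refused whole. The fingers move at their own pace and stop on an object; "newtons" is the grip in N (left out, the last holds). Time passes only in rows, so rows that do not move let the fingers close. It gives the time, the measured TCP pose, the force, the opening and the grip force at its end, in the units of the state.
- env.get_obs(): the state, without advancing time (a new reading comes with each control period).
- env.read_camera(name): name is "side" or "top"; returns a dict with "image" (480x640x3 uint8, blue, green, red), "fx", "fy", "cx", "cy" (pixels), "R" (3x3) and "t" (3): a world point X has camera coordinates R X + t. Camera axes: x right, y down, z forward; pixel columns grow to the right and rows downward; lengths in m; the calibration is good to about 2 mm. A picture is of the moment at which its call begins. There is no depth.
- env.sign_off(): hands the job in; it is judged then, once.
The state is a dict: "time_s": time; "qpos": joint angles; "joint_velocities": joint speeds; "effort": joint torques, N m; "tool_pos": TCP position; "tool_rot": TCP orientation; "force": force on the tool from outside, world axes, zero at the start; "wrist_torque": the same for the moment, N m; "grip_width": finger opening in m; "grasp_force": force on a finger pad.
Only numpy, scipy, OpenCV 4.12 (cv2) and the standard library are available. Lean on these libraries where they do the work, as an engineer would, in place of code of your own. Each camera call takes 0.05 s, during which the arm holds its last target. There are 200 camera calls.

## Working session

There is one attempt and no reset: what is moved stays moved. The work goes in short steps, Python scripts to look and compute and a tool call to move; the robot and the scene stay as the last step left them, time stands still between calls to the robot, and variables do not carry over. Pictures are saved under pics/ and viewed, at most 10 in all, crops included, and the job is handed in when it is done.

Besides the shell and the picture viewer there is one more tool, called after "Call:" by a JSON object that holds its "api" and its "payload". send_rows: Moves the arm, as the interface text tells. Its arguments: {"type":"object","properties":{"xyz":{"type":"array"},"rotation":{"type":"array"},"jaw":{"type":"array"},"newtons":{"type":"number"}},"required":["xyz","rotation","jaw"]}

```bash
mkdir -p pics
python3 - <<'E'
from cell import env
import cv2
for n in("side","top"):
    c=env.read_camera(n);cv2.imwrite(f"pics/{n}0.png",c["image"]);print(n,c["fx"],c["cx"],c["cy"],c["R"],c["t"])
o=env.get_obs();print(o["tool_pos"],o["tool_rot"],o["force"],o["grip_width"],env.grip_depth)
E
```

```text
side 552.4873006651109 332.14225599043993 243.22942656322567 [[-0.99823841 -0.05908118  0.00542969]
 [-0.04640693  0.72050702 -0.69189308]
 [ 0.03696573 -0.69092622 -0.72197956]] [0.50884666 0.0951938  1.42046458]
top 516.3062143074422 320.98171936048675 244.0578397955628 [[-1.02763911e-01 -9.94705703e-01  3.77512870e-04]
 [-9.73943796e-01  1.00541829e-01 -2.03285076e-01]
 [ 2.02170869e-01 -2.12580458e-02 -9.79119520e-01]] [0.02166065 0.51633885 1.35954647]
[0.1480579  0.63273294 0.40378398] [-1.79904327e+02  4.91772993e-03  1.66834597e+02] [ 0.36664538  0.65504795 -0.37236188] 0.08696292833721217 0.1635
```

View pics/top0.png

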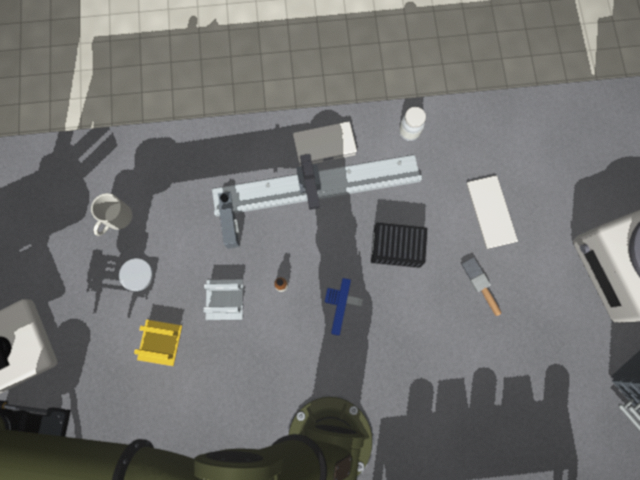

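View pics/side0.png

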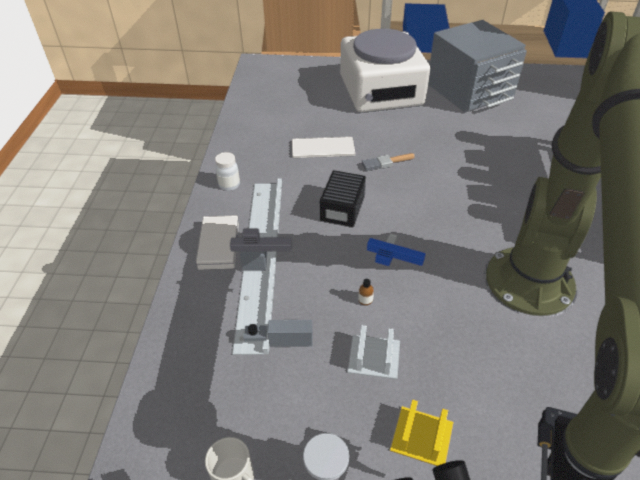

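Candidates for the plug are the grey one at top (310,180) / side (260,242) and the blue look-alike at top (342,305). Candidates for the rest are the grey one at top (224,300) and the yellow one at top (160,343). By the description I take the grey plug in the pillar and the grey rest. The unit is at top (400,245), and the end stop is at about top (230,222). I'll check these in close crops.

Run:
```python
import cv2
def crop(n,x0,y0,w,h,k,o):
    im=cv2.imread(f"pics/{n}0.png")[y0:y0+h,x0:x0+w]
    im=cv2.resize(im,None,fx=k,fy=k,interpolation=cv2.INTER_CUBIC)
    for x in range(-(-x0//20)*20,x0+w,20): cv2.line(im,(int((x-x0+.5)*k),0),(int((x-x0+.5)*k),6),(0,255,255),1);cv2.putText(im,str(x),(int((x-x0)*k)-10,18),0,.35,(0,255,255),1)
    for y in range(-(-y0//20)*20,y0+h,20): cv2.line(im,(0,int((y-y0+.5)*k)),(6,int((y-y0+.5)*k)),(0,255,255),1);cv2.putText(im,str(y),(8,int((y-y0)*k)+5),0,.35,(0,255,255),1)
    cv2.imwrite(f"pics/{o}.png",im)
crop("top",198,138,240,186,3.3,"topc")
crop("side",225,165,190,220,2.7,"sidec")
```

```text
(no output)
```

View pics/topc.png

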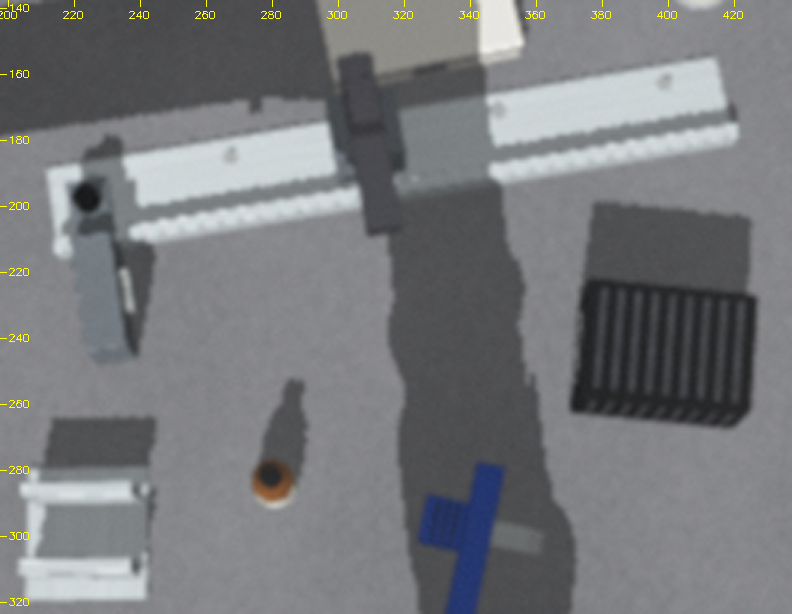

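View pics/sidec.png

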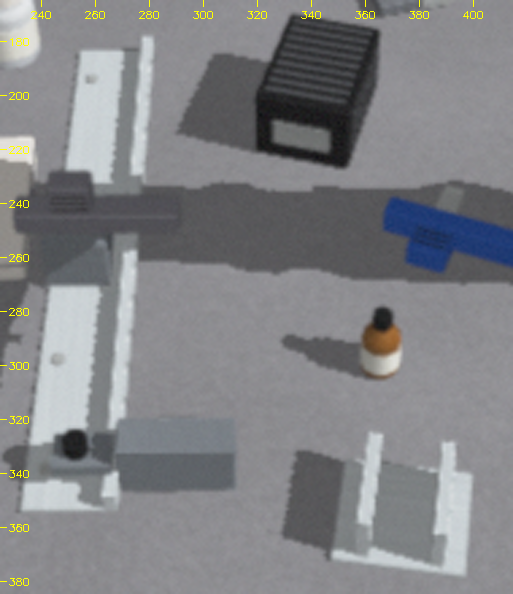

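```bash
cat > h.py <<'E'
import numpy as np, cv2, json
from scipy.optimize import least_squares
C=json.load(open("cam.json")) if __import__("os").path.exists("cam.json") else None
def proj(n,P):
    c=C[n];q=np.asarray(P)@np.array(c["R"]).T+np.array(c["t"])
    return np.c_[c["fx"]*q[:,0]/q[:,2]+c["cx"],c["fy"]*q[:,1]/q[:,2]+c["cy"]]
def T(p,L):  # p=x,y,z,yaw
    c,s=np.cos(p[3]),np.sin(p[3]);L=np.asarray(L,float)
    return np.c_[c*L[:,0]-s*L[:,1]+p[0],s*L[:,0]+c*L[:,1]+p[1],L[:,2]+p[2]]
def fit(picks,p0,fixz=None):
    "picks: (cam,local point mm,pixel); returns pose, residuals px"
    def r(p):
        p=p.copy()
        if fixz is not None:p[2]=fixz
        return np.concatenate([(proj(n,T(p,[np.array(l)/1000]))[0]-u) for n,l,u in picks])
    s=least_squares(r,p0,loss="soft_l1",f_scale=1.5);
    return s.x,r(s.x).reshape(-1,2).round(1)
def box(x0,x1,y0,y1,z0,z1):
    V=np.array([[x,y,z] for x in(x0,x1) for y in(y0,y1) for z in(z0,z1)])/1000
    E=[(i,j) for i in range(8) for j in range(i) if bin(i^j).count("1")==1]
    return V,E
def wire(im,n,p,b,col,k=1,o=(0,0)):
    V,E=box(*b);u=(proj(n,T(p,V))-o+.5)*k
    for i,j in E: cv2.line(im,tuple(int(a) for a in u[i]),tuple(int(a) for a in u[j]),col,1,cv2.LINE_AA)
E
cat > f.py <<'E'
from cell import env
import json
json.dump({n:{k:(v.tolist() if hasattr(v,"tolist") else v) for k,v in env.read_camera(n).items() if k!="image"} for n in("side","top")},open("cam.json","w"))
from h import *
S,O="side","top"
plug=[(S,(-100,-15,66),(291,237)),(S,(-100,15,66),(291.5,244)),(S,(-100,15,42),(291,251)),(S,(20,13,101),(242.5,234)),(S,(-20,13,101),(258.5,234)),(S,(-20,-13,101),(258.5,228.5)),
(O,(-100,15,66),(308,205)),(O,(-100,-15,66),(318.5,203.5)),(O,(20,13,101),(300.6,155)),(O,(20,-13,101),(310.5,154))]
dock=[(O,(0,-320,0),(421,181)),(O,(0,280,0),(214.5,217)),(S,(0,280,25),(269,351)),(S,(0,-320,25),(282,178))]
unit=[(S,(50,-70,80),(331,170)),(S,(-50,-70,80),(365,176)),(S,(-50,70,80),(353,206)),(S,(50,70,80),(320,199)),(S,(50,70,0),(320.5,219)),(S,(-50,70,0),(352,227)),
(O,(50,70,80),(375.5,222)),(O,(50,-70,80),(426.5,227)),(O,(-50,-70,80),(421,265)),(O,(-50,70,80),(373,260))]
rest=[(S,(31,45,55),(358.5,349)),(S,(31,-45,55),(363,325)),(S,(-31,45,55),(386.5,353)),(S,(-31,-45,55),(392,329)),(S,(55,50,0),(348,371)),(S,(-55,50,0),(397,378)),
(O,(31,45,55),(204,286)),(O,(31,-45,55),(240,286)),(O,(-31,45,55),(203,310)),(O,(-31,-45,55),(239.5,310))]
R={}
for n,k,p0,z in(("plug",plug,[.7,0,.02,-.1],None),("dock",dock,[.65,0,0,-.1],0),("unit",unit,[.55,-.2,0,.1],0),("rest",rest,[.4,.3,0,0],0)):
    p,e=fit(k,np.array(p0),z)
    if z==0:
        print(n,"free-z fit:",fit(k,np.array(p0))[0].round(4));p[2]=0
    R[n]=p.tolist();print(n,p.round(4),np.degrees(p[3]).round(1),e.tolist())
json.dump(R,open("pose.json","w"))
d=R["dock"];c,s=np.cos(d[3]),np.sin(d[3]);print("plug in dock",[(c*(R["plug"][0]-d[0])+s*(R["plug"][1]-d[1])),(-s*(R["plug"][0]-d[0])+c*(R["plug"][1]-d[1]))])
t=cv2.imread("pics/top0.png");k=3.3;o=(198,138)
im=cv2.resize(t[138:324,198:438],None,fx=k,fy=k,interpolation=cv2.INTER_CUBIC)
t=cv2.imread("pics/side0.png");im2=cv2.resize(t[165:385,225:415],None,fx=2.7,fy=2.7,interpolation=cv2.INTER_CUBIC)
for i,n,kk,oo in((im,O,k,o),(im2,S,2.7,(225,165))):
    for q,b,col in(("plug",(-100,55,-15,15,42,66),(0,255,0)),("plug",(-20,20,-13,13,66,101),(0,0,255)),("dock",(0,8,-320,280,0,25),(255,0,255)),("dock",(25,85,-30,30,0,60),(255,255,0)),("unit",(-50,50,-70,70,0,80),(0,255,0)),("rest",(25,37,-45,45,5,55),(0,0,255)),("rest",(-37,-25,-45,45,5,55),(0,0,255)),("dock",(-100,0,160,230,0,60),(0,255,255))):
        wire(i,n,R[q],b,col,kk,oo)
cv2.imwrite("pics/w1.png",im);cv2.imwrite("pics/w2.png",im2)
E
python3 f.py
```

```text
plug [ 0.7166 -0.0138  0.0201  0.0699] 4.0 [[-0.3, -1.2], [-1.3, 0.4], [-0.3, -0.1], [-1.7, 0.1], [-1.5, 0.1], [-0.6, -1.8], [-0.2, 1.6], [0.2, 1.3], [0.2, 5.6], [-0.2, 5.0]]
dock free-z fit: [ 0.6581 -0.0165 -0.0014  0.0749]
dock [ 0.6579 -0.0162  0.      0.0749] 4.3 [[-2.2, 0.8], [0.1, 0.1], [-0.1, -2.1], [-0.4, 0.2]]
unit free-z fit: [ 0.4933 -0.2413  0.0006 -0.2129]
unit [ 0.4933 -0.2416  0.     -0.2123] -12.2 [[1.7, -1.1], [1.3, -1.0], [1.5, 0.7], [-1.0, 0.9], [-1.1, 2.0], [1.6, 0.8], [-0.1, -0.4], [0.5, 0.1], [3.5, -1.6], [-0.9, -2.3]]
rest free-z fit: [ 0.3981  0.2478 -0.0017 -0.1059]
rest [ 0.3981  0.2483  0.     -0.1062] -6.1 [[0.9, 7.7], [1.6, -2.0], [1.5, 7.9], [-0.2, -2.2], [-0.5, -0.6], [-0.4, -0.2], [1.2, -0.3], [-1.3, -0.2], [1.1, -1.1], [-1.6, -1.0]]
plug in dock [np.float64(0.0587597780529643), np.float64(-0.002070052643688519)]
```

View pics/w1.png

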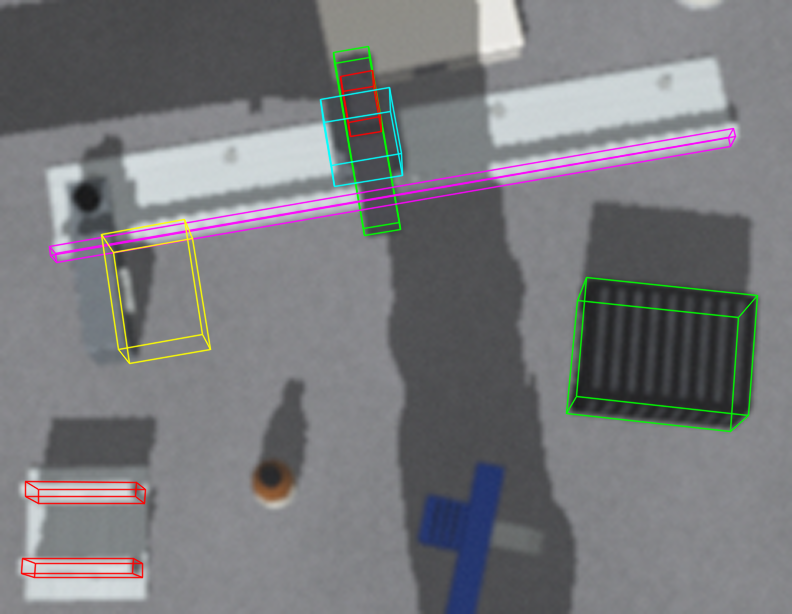

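View pics/w2.png

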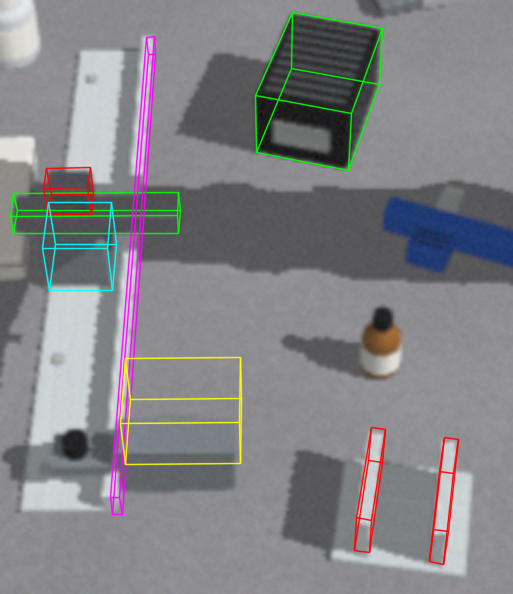

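The crops show the grey plug on the pillar (tab at about top 308,165 / side 251,233). The wireframes lie on the plug, unit, fence and rest. The stop's face is near dock y ≈ 0.215. Moving over the plug now.

Call:
{"api": "send_rows", "payload": {"xyz": [[0, 0, 0], [0, 0, 0], [-0.027, -0.0357, 0], [-0.027, -0.0357, 0], [-0.027, -0.0357, 0], [-0.027, -0.0357, 0], [-0.027, -0.0357, 0], [-0.027, -0.0357, 0], [-0.027, -0.0357, 0], [-0.027, -0.0357, 0], [-0.027, -0.0357, 0], [-0.027, -0.0357, 0], [-0.027, -0.0357, 0], [-0.027, -0.0357, 0], [-0.027, -0.0357, 0], [-0.027, -0.0357, 0], [-0.027, -0.0357, 0], [-0.027, -0.0357, 0], [-0.027, -0.0357, 0], [-0.027, -0.0357, 0]], "rotation": [[0, 0, -0.15], [0, 0, -0.15], [0, 0, 0], [0, 0, 0], [0, 0, 0], [0, 0, 0], [0, 0, 0], [0, 0, 0], [0, 0, 0], [0, 0, 0], [0, 0, 0], [0, 0, 0], [0, 0, 0], [0, 0, 0], [0, 0, 0], [0, 0, 0], [0, 0, 0], [0, 0, 0], [0, 0, 0], [0, 0, 0]], "jaw": [1, 1, 1, 1, 1, 1, 1, 1, 1, 1, 1, 1, 1, 1, 1, 1, 1, 1, 1, 1], "newtons": 55}}

```text
time_s: 2.2
tool_pos: [0.6789, 0.0248, 0.4046]
tool_rot: [180.0, -0.0, -175.9]
force: [0.7, -0.3, -0.2]
grip_width: 0.0871
grasp_force: 0.0
```

```bash
cat > g.py <<'E'
import sys;from cell import env;import numpy as np
from scipy.spatial.transform import Rotation as Ro
def to(x,y,z,yaw):
    o=env.get_obs();R=Ro.from_euler("xyz",o["tool_rot"],degrees=True)
    W=Ro.from_euler("xyz",[180,0,yaw],degrees=True)
    print("t",o["time_s"],"pos",np.round(o["tool_pos"],4),"rpy",np.round(o["tool_rot"],2),"F",np.round(o["force"],1),"w",round(o["grip_width"],4),"q",np.round(o["qpos"],0))
    d=np.array([x,y,z])-o["tool_pos"]
    print("rotvec",(R.inv()*W).as_rotvec().round(4),"d in now",R.inv().apply(d).round(4),"d in target axes",W.inv().apply(d).round(4))
if __name__=="__main__": to(*map(float,sys.argv[1:5]))
E
python3 g.py .7127 -.0121 .2705 184.1
```

```text
t 2.2 pos [0.6789 0.0248 0.4046] rpy [ 179.99   -0.   -175.95] F [ 0.7 -0.3 -0.2] w 0.0871 q [-23.  23.  25.  79. -10.  80.  96.]
rotvec [ 0.0002 -0.     -0.0008] d in now [-0.0311 -0.0392  0.1341] d in target axes [-0.0311 -0.0392  0.1341]
```

Call:
{"api": "send_rows", "payload": {"xyz": [[-0.0155, -0.0195, 0], [-0.0155, -0.0195, 0.02], [0, 0, 0.03], [0, 0, 0.02], [0, 0, 0.01], [0, 0, 0], [0, 0, 0]], "rotation": [[0, 0, 0], [0, 0, 0], [0, 0, 0], [0, 0, 0], [0, 0, 0], [0, 0, 0], [0, 0, 0]], "jaw": [1, 1, 1, 1, 1, 1, 1]}}

```text
time_s: 2.9
tool_pos: [0.7119, -0.0105, 0.3258]
tool_rot: [180.0, 0.1, -176.0]
force: [1.1, 0.7, 0.7]
grip_width: 0.087
grasp_force: 0.0
```

```bash
python3 g.py .7127 -.0121 .2705 184.1
python3 - <<'E'
from cell import env
import cv2,numpy as np
a=env.read_camera("side")["image"][130:300,190:330];b=env.read_camera("top")["image"][110:280,240:380]
cv2.imwrite("pics/p3.png",cv2.resize(np.hstack([a,b]),None,fx=2.85,fy=2.85,interpolation=cv2.INTER_CUBIC))
E
```

```text
t 2.9 pos [ 0.7119 -0.0105  0.3258] rpy [ 1.8000e+02  7.0000e-02 -1.7595e+02] F [1.1 0.7 0.7] w 0.087 q [-18.  30.  25.  80. -12.  73. 101.]
rotvec [ 0.      0.0013 -0.0009] d in now [-0.0006 -0.0017  0.0553] d in target axes [-0.0007 -0.0017  0.0553]
```

View pics/p3.png

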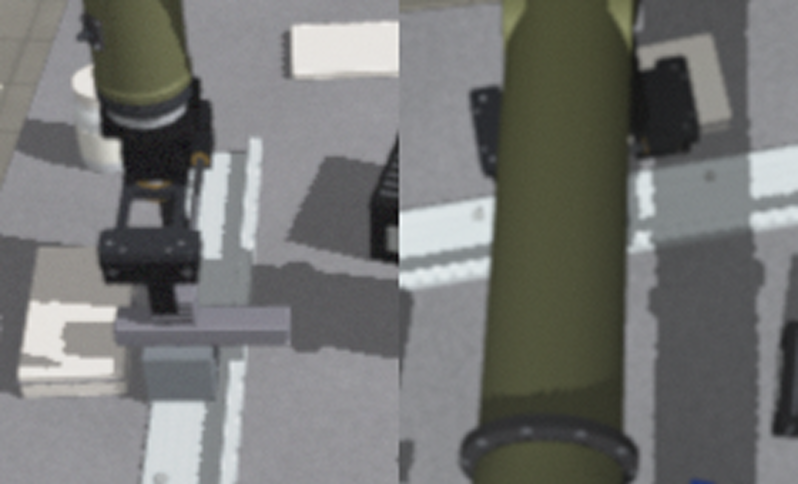

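The fingers stand right above the tab, at side ≈ (247,235), one on each side of it in y. I'll descend and close.

Call:
{"api": "send_rows", "payload": {"xyz": [[0, -0.0017, 0.02], [0, 0, 0.02], [0, 0, 0.01], [0, 0, 0.005], [0, 0, 0], [0, 0, 0], [0, 0, 0], [0, 0, 0], [0, 0, 0], [0, 0, 0], [0, 0, 0], [0, 0, 0], [0, 0, 0], [0, 0, 0]], "rotation": [[0, 0, 0], [0, 0, 0], [0, 0, 0], [0, 0, 0], [0, 0, 0], [0, 0, 0], [0, 0, 0], [0, 0, 0], [0, 0, 0], [0, 0, 0], [0, 0, 0], [0, 0, 0], [0, 0, 0], [0, 0, 0]], "jaw": [1, 1, 1, 1, 1, 0, 0, 0, 0, 0, 0, 0, 0, 0], "newtons": 55}}

```text
time_s: 4.4
tool_pos: [0.7118, -0.013, 0.2699]
tool_rot: [-180.0, 0.0, -176.0]
force: [0.1, -0.9, -1.6]
grip_width: 0.0254
grasp_force: 54.5
```

Gripped at 25.4 mm. I'll pull it up slowly.

Call:
{"api": "send_rows", "payload": {"xyz": [[0, 0, -0.003], [0, 0, -0.003], [0, 0, -0.003], [0, 0, -0.003], [0, 0, -0.004], [0, 0, -0.004], [0, 0, -0.005], [0, 0, -0.005], [0, 0, -0.01], [0, 0, -0.01], [0, 0, -0.02], [0, 0, -0.03], [0, 0, -0.02], [0, 0, 0], [0, 0, 0]], "rotation": [[0, 0, 0], [0, 0, 0], [0, 0, 0], [0, 0, 0], [0, 0, 0], [0, 0, 0], [0, 0, 0], [0, 0, 0], [0, 0, 0], [0, 0, 0], [0, 0, 0], [0, 0, 0], [0, 0, 0], [0, 0, 0], [0, 0, 0]], "jaw": [0, 0, 0, 0, 0, 0, 0, 0, 0, 0, 0, 0, 0, 0, 0]}}

```text
time_s: 5.9
tool_pos: [0.7117, -0.0125, 0.3901]
tool_rot: [180.0, 0.1, -176.0]
force: [-0.6, -0.5, -2.8]
grip_width: 0.0259
grasp_force: 54.5
```

```bash
python3 g.py .398 .248 .39 173.9
```

```text
t 5.9 pos [ 0.7117 -0.0125  0.3901] rpy [ 1.7999e+02  5.0000e-02 -1.7598e+02] F [-0.6 -0.5 -2.8] w 0.0259 q [-18.  28.  25.  75. -12.  80. 100.]
rotvec [0.0003 0.0009 0.1766] d in now [ 2.946e-01  2.818e-01 -1.000e-04] d in target axes [3.396e-01 2.257e-01 1.000e-04]
```

Call:
{"api": "send_rows", "payload": {"xyz": [[0, 0, 0], [0, 0, 0], [0.0243, 0.0161, 0], [0.0243, 0.0161, 0], [0.0243, 0.0161, 0], [0.0243, 0.0161, 0], [0.0243, 0.0161, 0], [0.0243, 0.0161, 0], [0.0243, 0.0161, 0], [0.0243, 0.0161, 0], [0.0243, 0.0161, 0], [0.0243, 0.0161, 0], [0.0243, 0.0161, 0], [0.0243, 0.0161, 0], [0.0243, 0.0161, 0], [0.0243, 0.0161, 0], [0, 0, 0], [0, 0, 0]], "rotation": [[0, 0, 0.09], [0, 0, 0.087], [0, 0, 0], [0, 0, 0], [0, 0, 0], [0, 0, 0], [0, 0, 0], [0, 0, 0], [0, 0, 0], [0, 0, 0], [0, 0, 0], [0, 0, 0], [0, 0, 0], [0, 0, 0], [0, 0, 0], [0, 0, 0], [0, 0, 0], [0, 0, 0]], "jaw": [0, 0, 0, 0, 0, 0, 0, 0, 0, 0, 0, 0, 0, 0, 0, 0, 0, 0]}}

```text
time_s: 7.7
tool_pos: [0.3968, 0.248, 0.3886]
tool_rot: [-179.9, -0.1, 174.0]
force: [0.1, 0.0, -1.7]
grip_width: 0.0259
grasp_force: 54.5
```

```bash
python3 g.py .398 .248 .2655 173.9
python3 - <<'E'
from cell import env
import cv2,numpy as np
a=env.read_camera("side")["image"][230:400,300:470];b=env.read_camera("top")["image"][220:390,140:310]
cv2.imwrite("pics/p4.png",cv2.resize(np.hstack([a,b]),None,fx=2.35,fy=2.35,interpolation=cv2.INTER_CUBIC))
E
```

```text
t 7.7 pos [0.3968 0.248  0.3886] rpy [-1.7990e+02 -6.0000e-02  1.7399e+02] F [ 0.1  0.  -1.7] w 0.0259 q [-49.  -4.  13. 110.   1.  74.  48.]
rotvec [-0.0017 -0.0011  0.0015] d in now [-0.0013  0.0003  0.1231] d in target axes [-1.200e-03  1.000e-04  1.231e-01]
```

View pics/p4.png

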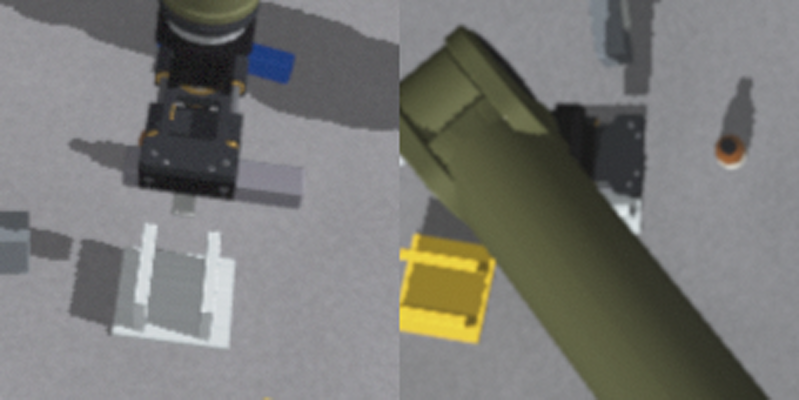

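The plug hangs level. Its shank, at side (378,316), lines up with the gap between the walls. I'll lower it.

Call:
{"api": "send_rows", "payload": {"xyz": [[-0.0012, 0, 0.02], [0, 0, 0.025], [0, 0, 0.025], [0, 0, 0.02], [0, 0, 0.015], [0, 0, 0.01], [0, 0, 0.005], [0, 0, 0.003], [0, 0, 0], [0, 0, 0]], "rotation": [[0, 0, 0], [0, 0, 0], [0, 0, 0], [0, 0, 0], [0, 0, 0], [0, 0, 0], [0, 0, 0], [0, 0, 0], [0, 0, 0], [0, 0, 0]], "jaw": [0, 0, 0, 0, 0, 0, 0, 0, 0, 0]}}

```text
time_s: 8.8
tool_pos: [0.399, 0.248, 0.2674]
tool_rot: [179.9, 0.1, 173.9]
force: [0.6, 0.2, -2.1]
grip_width: 0.0256
grasp_force: 54.5
```

Call:
{"api": "send_rows", "payload": {"xyz": [[0, 0, 0.001], [0, 0, 0.001], [0, 0, 0.0005], [0, 0, 0]], "rotation": [[0, 0, 0], [0, 0, 0], [0, 0, 0], [0, 0, 0]], "jaw": [0, 0, 0, 0]}}

```text
time_s: 9.2
tool_pos: [0.3988, 0.2479, 0.2647]
tool_rot: [180.0, 0.0, 173.9]
force: [-0.8, -0.2, 1.4]
grip_width: 0.0256
grasp_force: 54.5
```

Call:
{"api": "send_rows", "payload": {"xyz": [[0, 0, 0], [0, 0, 0], [0, 0, 0], [0, 0, 0], [0, 0, 0], [0, 0, 0], [0, 0, 0], [0, 0, -0.005], [0, 0, -0.02], [0, 0, -0.03], [0, 0, -0.03], [0, 0, -0.03], [0, 0, -0.02], [0, 0, 0]], "rotation": [[0, 0, 0], [0, 0, 0], [0, 0, 0], [0, 0, 0], [0, 0, 0], [0, 0, 0], [0, 0, 0], [0, 0, 0], [0, 0, 0], [0, 0, 0], [0, 0, 0], [0, 0, 0], [0, 0, 0], [0, 0, 0]], "jaw": [0.8, 0.8, 0.8, 0.8, 0.8, 0.8, 0.8, 0.8, 0.8, 0.8, 0.8, 0.8, 0.8, 0.8]}}

```text
time_s: 10.6
tool_pos: [0.3995, 0.2482, 0.4028]
tool_rot: [179.7, 0.3, 173.9]
force: [1.0, 0.1, -0.8]
grip_width: 0.0697
grasp_force: 0.0
```

```bash
python3 g.py .45 .05 .39 173.9
python3 - <<'E'
from cell import env
import cv2,numpy as np
a=env.read_camera("side")["image"][230:400,300:470]
cv2.imwrite("pics/p5.png",cv2.resize(a,None,fx=2.35,fy=2.35,interpolation=cv2.INTER_CUBIC))
E
```

```text
t 10.6 pos [0.3995 0.2482 0.4028] rpy [179.72   0.26 173.87] F [ 1.   0.1 -0.8] w 0.0697 q [-49.  -4.  13. 108.   1.  75.  48.]
rotvec [ 0.0048  0.0046 -0.0004] d in now [-0.0713 -0.1917  0.0122] d in target axes [-0.0713 -0.1917  0.0128]
```

View pics/p5.png

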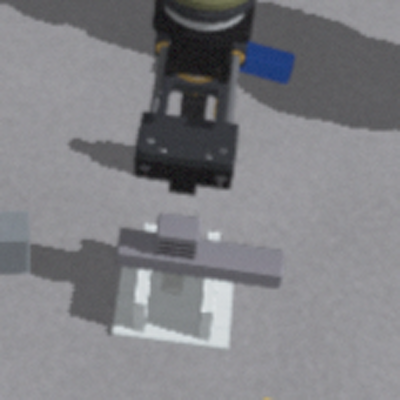

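The plug stands upright across the rest's walls, with its tab at side ≈ (376,330). Next I'll move behind the unit via a waypoint.

Run:
```python
from scipy.spatial.transform import Rotation as Ro
import numpy as np
W=Ro.from_euler("xyz",[180,0,184.3],degrees=True)
p=[np.array(q) for q in([.3995,.2482,.4028],[.5,0,.4],[.384,-.242,.4])]
for a,b in zip(p,p[1:]): print(W.inv().apply(b-a).round(4))
from h import *
P=json.load(open("pose.json"));print(P)
```

```text
[-0.0816 -0.255   0.0028]
[ 0.1338 -0.2326 -0.    ]
{'plug': [0.7166308545495751, -0.013836244111914387, 0.020103510690269184, 0.06988122823145251], 'dock': [0.6578810077910455, -0.016171226045583145, 0.0, 0.07493808170164847], 'unit': [0.4933366597305548, -0.24161397043083874, 0.0, -0.21227135380469878], 'rest': [0.398111152561547, 0.24826276295062616, 0.0, -0.10616661367577943]}
```

Call:
{"api": "send_rows", "payload": {"xyz": [[0, 0, 0], [0, 0, 0], [-0.0102, -0.0319, 0], [-0.0102, -0.0319, 0], [-0.0102, -0.0319, 0], [-0.0102, -0.0319, 0], [-0.0102, -0.0319, 0], [-0.0102, -0.0319, 0], [-0.0102, -0.0319, 0], [-0.0102, -0.0319, 0], [0.0167, -0.0291, 0], [0.0167, -0.0291, 0], [0.0167, -0.0291, 0], [0.0167, -0.0291, 0], [0.0167, -0.0291, 0], [0.0167, -0.0291, 0], [0.0167, -0.0291, 0], [0.0167, -0.0291, 0], [0, 0, 0], [0, 0, 0]], "rotation": [[0, 0, -0.09], [0, 0, -0.092], [0, 0, 0], [0, 0, 0], [0, 0, 0], [0, 0, 0], [0, 0, 0], [0, 0, 0], [0, 0, 0], [0, 0, 0], [0, 0, 0], [0, 0, 0], [0, 0, 0], [0, 0, 0], [0, 0, 0], [0, 0, 0], [0, 0, 0], [0, 0, 0], [0, 0, 0], [0, 0, 0]], "jaw": [0.8, 0.8, 0.8, 0.8, 0.8, 0.8, 0.8, 0.8, 0.8, 0.8, 0.8, 0.8, 0.8, 0.8, 0.8, 0.8, 0.8, 0.8, 0.8, 0.8]}}

```text
time_s: 12.65
tool_pos: [0.383, -0.2428, 0.3982]
tool_rot: [179.9, -0.1, -175.8]
force: [0.2, 0.2, -0.3]
grip_width: 0.0695
grasp_force: 0.0
```

```bash
python3 g.py .384 -.242 .217 184.3
```

```text
t 12.65 pos [ 0.383  -0.2428  0.3982] rpy [ 1.7993e+02 -7.0000e-02 -1.7579e+02] F [ 0.2  0.2 -0.3] w 0.0695 q [-22. -11.  47. 111.   8.  76. 116.]
rotvec [ 0.0012 -0.0012 -0.0015] d in now [-0.0013  0.0005  0.1812] d in target axes [-0.0011  0.0007  0.1812]
```

Call:
{"api": "send_rows", "payload": {"xyz": [[0, 0, 0.03], [0, 0, 0.035], [0, 0, 0.035], [0, 0, 0.035], [0, 0, 0.03], [0, 0, 0.016], [0, 0, 0], [-0.005, 0, 0], [-0.005, 0, 0], [-0.005, 0, 0], [-0.005, 0, 0], [-0.005, 0, 0], [-0.005, 0, 0], [-0.005, 0, 0], [-0.005, 0, 0]], "rotation": [[0, 0, 0], [0, 0, 0], [0, 0, 0], [0, 0, 0], [0, 0, 0], [0, 0, 0], [0, 0, 0], [0, 0, 0], [0, 0, 0], [0, 0, 0], [0, 0, 0], [0, 0, 0], [0, 0, 0], [0, 0, 0], [0, 0, 0]], "jaw": [0.8, 0.8, 0.8, 0.8, 0.8, 0.8, 0.8, 0.8, 0.8, 0.8, 0.8, 0.8, 0.8, 0.8, 0.8]}}

```text
time_s: 14.15
tool_pos: [0.4216, -0.2406, 0.2178]
tool_rot: [180.0, -0.3, -175.8]
force: [-10.3, -2.4, 6.8]
grip_width: 0.0697
grasp_force: 4.6
```

```bash
cat >> g.py <<'E'
def dk():
    o=env.get_obs();a=.0749;c,s=np.cos(a),np.sin(a);d=o["tool_pos"][:2]-np.array([.6579,-.0162]);f=o["force"]
    print("t",o["time_s"],"dock xy",round(c*d[0]+s*d[1],4),round(-s*d[0]+c*d[1],4),"z",round(o["tool_pos"][2],4),"F dock",round(c*f[0]+s*f[1],1),round(-s*f[0]+c*f[1],1),round(f[2],1),"rpy",np.round(o["tool_rot"],2))
E
python3 -c "import g;g.dk()"
```

```text
t 14.15 dock xy -0.2524 -0.2061 z 0.2178 F dock -10.5 -1.6 6.8 rpy [ 179.95   -0.33 -175.81]
```

Call:
{"api": "send_rows", "payload": {"xyz": [[-0.005, 0, 0], [-0.005, 0, 0], [-0.005, 0, 0], [-0.005, 0, 0], [-0.005, 0, 0], [-0.005, 0, 0], [-0.005, 0, 0], [-0.005, 0, 0], [-0.005, 0, 0], [-0.005, 0, 0], [-0.005, 0, 0], [-0.005, 0, 0], [-0.005, 0, 0], [-0.005, 0, 0], [-0.005, 0, 0], [-0.005, 0, 0]], "rotation": [[0, 0, 0], [0, 0, 0], [0, 0, 0], [0, 0, 0], [0, 0, 0], [0, 0, 0], [0, 0, 0], [0, 0, 0], [0, 0, 0], [0, 0, 0], [0, 0, 0], [0, 0, 0], [0, 0, 0], [0, 0, 0], [0, 0, 0], [0, 0, 0]], "jaw": [0.8, 0.8, 0.8, 0.8, 0.8, 0.8, 0.8, 0.8, 0.8, 0.8, 0.8, 0.8, 0.8, 0.8, 0.8, 0.8]}}

```text
time_s: 15.75
tool_pos: [0.4994, -0.2357, 0.2177]
tool_rot: [179.9, -0.6, -175.8]
force: [-15.2, -2.0, 11.5]
grip_width: 0.0696
grasp_force: 7.4
```

```bash
python3 -c "import g;g.dk()"
```

```text
t 15.75 dock xy -0.1744 -0.2071 z 0.2177 F dock -15.3 -0.8 11.5 rpy [ 179.9    -0.58 -175.84]
```

Call:
{"api": "send_rows", "payload": {"xyz": [[0, 0, 0], [0, 0, 0], [0, 0, 0]], "rotation": [[0, 0, 0], [0, 0, 0], [0, 0, 0]], "jaw": [0.8, 0.8, 0.8]}}

```text
time_s: 16.05
tool_pos: [0.5007, -0.2353, 0.2177]
tool_rot: [180.0, -0.4, -175.8]
force: [-8.3, -2.4, 4.6]
grip_width: 0.0696
grasp_force: 4.4
```

```bash
python3 -c "
import g;g.dk();print(g.env.get_obs()['wrist_torque'],g.env.get_obs()['grasp_force'])
import cv2,numpy as np
a=g.env.read_camera('side')['image'][130:290,215:395];b=g.env.read_camera('top')['image'][130:290,300:480]
cv2.imwrite('pics/p6.png',cv2.resize(np.vstack([a,b]),None,fx=1.85,fy=1.85,interpolation=cv2.INTER_CUBIC))"
```

```text
t 16.05 dock xy -0.1732 -0.2067 z 0.2177 F dock -8.5 -1.8 4.6 rpy [ 179.97   -0.36 -175.81]
[-0.30252165  1.58878324  0.00641281] 4.356120228767395
```

View pics/p6.png

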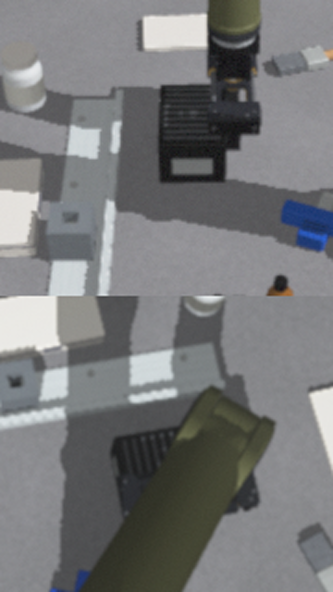

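The unit now lies squarely before the fence, with its label face at side ≈ (319,220). I'll keep pushing slowly.

Call:
{"api": "send_rows", "payload": {"xyz": [[-0.004, 0, 0], [-0.004, 0, 0], [-0.004, 0, 0], [-0.004, 0, 0], [-0.004, 0, 0], [-0.004, 0, 0], [-0.004, 0, 0], [-0.004, 0, 0], [-0.004, 0, 0], [-0.004, 0, 0], [-0.004, 0, 0], [-0.003, 0, 0], [-0.003, 0, 0]], "rotation": [[0, 0, 0], [0, 0, 0], [0, 0, 0], [0, 0, 0], [0, 0, 0], [0, 0, 0], [0, 0, 0], [0, 0, 0], [0, 0, 0], [0, 0, 0], [0, 0, 0], [0, 0, 0], [0, 0, 0]], "jaw": [0.8, 0.8, 0.8, 0.8, 0.8, 0.8, 0.8, 0.8, 0.8, 0.8, 0.8, 0.8, 0.8]}}

```text
time_s: 17.45
tool_pos: [0.5495, -0.2318, 0.2176]
tool_rot: [179.9, -0.6, -175.8]
force: [-13.4, -0.4, 8.5]
grip_width: 0.0696
grasp_force: 6.8
```

```bash
python3 -c "import g;g.dk()"
```

```text
t 17.45 dock xy -0.1242 -0.2069 z 0.2176 F dock -13.4 0.6 8.5 rpy [ 179.9    -0.56 -175.82]
```

Call:
{"api": "send_rows", "payload": {"xyz": [[-0.002, 0, 0], [-0.002, 0, 0], [-0.002, 0, 0], [-0.001, 0, 0]], "rotation": [[0, 0, 0], [0, 0, 0], [0, 0, 0], [0, 0, 0]], "jaw": [0.8, 0.8, 0.8, 0.8]}}

```text
time_s: 17.85
tool_pos: [0.5567, -0.2312, 0.2176]
tool_rot: [179.9, -0.5, -175.8]
force: [-12.3, -1.3, 8.8]
grip_width: 0.0697
grasp_force: 6.4
```

Call:
{"api": "send_rows", "payload": {"xyz": [[-0.001, 0, 0], [-0.001, 0, 0], [-0.001, 0, 0]], "rotation": [[0, 0, 0], [0, 0, 0], [0, 0, 0]], "jaw": [0.8, 0.8, 0.8]}}

```text
time_s: 18.15
tool_pos: [0.5594, -0.2311, 0.2176]
tool_rot: [179.9, -0.6, -175.8]
force: [-13.5, -0.4, 8.7]
grip_width: 0.0696
grasp_force: 6.6
```

Call:
{"api": "send_rows", "payload": {"xyz": [[-0.001, 0, 0], [-0.001, 0, 0], [-0.001, 0, 0]], "rotation": [[0, 0, 0], [0, 0, 0], [0, 0, 0]], "jaw": [0.8, 0.8, 0.8]}}

```text
time_s: 18.45
tool_pos: [0.5624, -0.2308, 0.2176]
tool_rot: [179.9, -0.6, -175.8]
force: [-12.5, -1.4, 8.8]
grip_width: 0.0696
grasp_force: 6.5
```

```bash
python3 -c "import g;g.dk()"
```

```text
t 18.45 dock xy -0.1112 -0.2069 z 0.2176 F dock -12.5 -0.4 8.8 rpy [ 179.9    -0.55 -175.82]
```

Call:
{"api": "send_rows", "payload": {"xyz": [[-0.001, 0, 0], [-0.001, 0, 0], [0, 0, 0]], "rotation": [[0, 0, 0], [0, 0, 0], [0, 0, 0]], "jaw": [0.8, 0.8, 0.8]}}

```text
time_s: 18.75
tool_pos: [0.5644, -0.2307, 0.2176]
tool_rot: [179.9, -0.6, -175.8]
force: [-14.0, -1.4, 9.5]
grip_width: 0.0697
grasp_force: 6.6
```

Call:
{"api": "send_rows", "payload": {"xyz": [[-0.001, 0, 0], [-0.001, 0, 0], [0, 0, 0]], "rotation": [[0, 0, 0], [0, 0, 0], [0, 0, 0]], "jaw": [0.8, 0.8, 0.8]}}

```text
time_s: 19.05
tool_pos: [0.565, -0.2309, 0.2176]
tool_rot: [179.8, -0.8, -175.8]
force: [-18.9, 0.8, 13.8]
grip_width: 0.0698
grasp_force: 9.3
```

Call:
{"api": "send_rows", "payload": {"xyz": [[-0.001, 0, 0], [-0.001, 0, 0], [0, 0, 0]], "rotation": [[0, 0, 0], [0, 0, 0], [0, 0, 0]], "jaw": [0.8, 0.8, 0.8]}}

```text
time_s: 19.35
tool_pos: [0.5656, -0.2311, 0.2175]
tool_rot: [179.7, -1.0, -175.9]
force: [-23.8, 0.3, 18.3]
grip_width: 0.0695
grasp_force: 11.8
```

```bash
python3 -c "import g;g.dk()"
```

```text
t 19.35 dock xy -0.1081 -0.2074 z 0.2175 F dock -23.7 2.0 18.3 rpy [ 179.74   -0.99 -175.86]
```

Contact with the fence is felt: the arm stalls at about 19–24 N. I'll back off, rise, and go round behind the unit.

Call:
{"api": "send_rows", "payload": {"xyz": [[0.01, 0, 0], [0.03, 0, 0], [0, 0, -0.04], [0, 0, -0.04], [0, 0, -0.04], [0, 0, -0.03], [-0.0245, -0.0308, 0], [-0.0245, -0.0308, 0], [-0.0245, -0.0308, 0], [-0.0245, -0.0308, 0], [0, 0, 0], [0, 0, 0]], "rotation": [[0, 0, 0], [0, 0, 0], [0, 0, 0], [0, 0, 0], [0, 0, 0], [0, 0, 0], [0, 0, 0], [0, 0, 0], [0, 0, 0], [0, 0, 0], [0, 0, 0], [0, 0, 0]], "jaw": [0.8, 0.8, 0.8, 0.8, 0.8, 0.8, 0.5, 0.5, 0.5, 0.5, 0.5, 0.5]}}

```text
time_s: 20.55
tool_pos: [0.6393, -0.3476, 0.3667]
tool_rot: [180.0, -0.1, -175.7]
force: [-0.3, 1.2, 0.5]
grip_width: 0.0437
grasp_force: 0.0
```

Call:
{"api": "send_rows", "payload": {"xyz": [[0, 0, 0], [0, 0, 0], [0, 0, 0], [0, 0, 0], [0, 0, 0], [0, 0, 0], [0, 0, 0], [0, 0, 0], [0, 0, 0], [0, 0, 0], [0, 0, 0], [0, 0, 0], [0, 0, 0]], "rotation": [[0, 0, 0.13], [0, 0, 0.131], [0, 0, 0.131], [0, 0, 0.131], [0, 0, 0.131], [0, 0, 0.131], [0, 0, 0.131], [0, 0, 0.131], [0, 0, 0.131], [0, 0, 0.131], [0, 0, 0.131], [0, 0, 0.131], [0, 0, 0]], "jaw": [0.5, 0.5, 0.5, 0.5, 0.5, 0.5, 0.5, 0.5, 0.5, 0.5, 0.5, 0.5, 0.5]}}

```text
time_s: 21.85
tool_pos: [0.6391, -0.3456, 0.3687]
tool_rot: [179.9, -0.1, 94.3]
force: [0.1, 0.8, -0.6]
grip_width: 0.0437
grasp_force: 0.0
```

Run:
```python
import g,numpy as np;g.dk()
from h import *
P=json.load(open("pose.json"))["dock"]
w=T([P[0],P[1],0,P[3]],[[-.05,-.33,.217]])[0];print(w);g.to(w[0],w[1],w[2],94.3)
im=g.env.read_camera("side")["image"].astype(int).max(2)
# unit extents: dark pixels in the region of the label-side face, rows along projected lane line at z=0.04
for L in ("x","y"):
    s=np.linspace(-.16,.03,39) if L=="x" else np.linspace(-.2,-.05,31)
    y=-.2+.0
    pts=[[v,-.14,.04] if L=="x" else [-.05,v,.0] for v in s]
    u=proj("side",T(P,pts)).round().astype(int)
    print(L,[(round(v*1000),int(im[b,a])) for v,(a,b) in zip(s,u)])
```

```text
t 21.85 dock xy -0.0434 -0.327 z 0.3687 F dock 0.1 0.8 -0.6 rpy [ 1.7993e+02 -7.0000e-02  9.4350e+01]
[ 0.63272776 -0.34898846  0.217     ]
t 21.85 pos [ 0.6391 -0.3456  0.3687] rpy [ 1.7993e+02 -7.0000e-02  9.4350e+01] F [ 0.1  0.8 -0.6] w 0.0437 q [-12.  43.  65.  75. -38.  85.  54.]
rotvec [ 0.0012 -0.0012  0.0009] d in now [-0.0031 -0.0068  0.1517] d in target axes [-0.0029 -0.0066  0.1517]
x [(-160, 141), (-155, 142), (-150, 145), (-145, 142), (-140, 145), (-135, 143), (-130, 143), (-125, 143), (-120, 143), (-115, 145), (-110, 143), (-105, 141), (-100, 95), (-95, 46), (-90, 28), (-85, 24), (-80, 40), (-75, 87), (-70, 86), (-65, 84), (-60, 86), (-55, 81), (-50, 84), (-45, 84), (-40, 83), (-35, 82), (-30, 81), (-25, 83), (-20, 81), (-15, 57), (-10, 26), (-5, 35), (0, 48), (5, 132), (10, 130), (15, 128), (20, 132), (25, 132), (30, 131)]
y [(-200, 29), (-195, 34), (-190, 31), (-185, 47), (-180, 80), (-175, 110), (-170, 113), (-165, 109), (-160, 110), (-155, 109), (-150, 62), (-145, 38), (-140, 28), (-135, 33), (-130, 76), (-125, 89), (-120, 91), (-115, 90), (-110, 88), (-105, 86), (-100, 88), (-95, 91), (-90, 92), (-85, 90), (-80, 89), (-75, 92), (-70, 90), (-65, 91), (-60, 90), (-55, 90), (-50, 90)]
```

The unit lies flat on the fence (dock x -0.10 to 0, rear face at about y -0.273). I'll descend and start pushing along it.

Call:
{"api": "send_rows", "payload": {"xyz": [[-0.003, -0.0066, 0.02], [0, 0, 0.035], [0, 0, 0.035], [0, 0, 0.035], [0, 0, 0.02], [0, 0, 0.0065], [0, 0, 0], [0.01, 0, 0], [0.01, 0, 0], [0.01, 0, 0], [0.005, 0, 0], [0.003, 0, 0], [0.003, 0, 0], [0.003, 0, 0], [0.003, 0, 0], [0.003, 0, 0]], "rotation": [[0, 0, 0], [0, 0, 0], [0, 0, 0], [0, 0, 0], [0, 0, 0], [0, 0, 0], [0, 0, 0], [0, 0, 0], [0, 0, 0], [0, 0, 0], [0, 0, 0], [0, 0, 0], [0, 0, 0], [0, 0, 0], [0, 0, 0], [0, 0, 0]], "jaw": [0.5, 0.5, 0.5, 0.5, 0.5, 0.5, 0.5, 0.5, 0.5, 0.5, 0.5, 0.5, 0.5, 0.5, 0.5, 0.5]}}

```text
time_s: 23.5
tool_pos: [0.6288, -0.3007, 0.2167]
tool_rot: [-180.0, 0.0, 94.3]
force: [-1.0, 1.1, 0.3]
grip_width: 0.0435
grasp_force: 0.0
```

```bash
python3 -c "import g;g.dk()"
```

```text
t 23.5 dock xy -0.0503 -0.2815 z 0.2167 F dock -0.9 1.2 0.3 rpy [-180.      0.     94.27]
```

Call:
{"api": "send_rows", "payload": {"xyz": [[0.004, 0, 0], [0.004, 0, 0], [0.005, 0, 0], [0.006, 0, 0], [0.006, 0, 0], [0.006, 0, 0], [0.006, 0, 0], [0.006, 0, 0], [0.006, 0, 0], [0.006, 0, 0]], "rotation": [[0, 0, 0], [0, 0, 0], [0, 0, 0], [0, 0, 0], [0, 0, 0], [0, 0, 0], [0, 0, 0], [0, 0, 0], [0, 0, 0], [0, 0, 0]], "jaw": [0.5, 0.5, 0.5, 0.5, 0.5, 0.5, 0.5, 0.5, 0.5, 0.5]}}

```text
time_s: 24.5
tool_pos: [0.6241, -0.2477, 0.217]
tool_rot: [180.0, 0.2, 94.2]
force: [-0.1, -5.7, -1.4]
grip_width: 0.0435
grasp_force: 2.8
```

```bash
cat > e.py <<'E'
import g,numpy as np;g.dk()
from h import *
P=json.load(open("pose.json"))["dock"];o=g.env.get_obs()
im=g.env.read_camera("side")["image"].astype(int).max(2)
d=np.array(o["tool_pos"][:2])-P[:2];ty=-np.sin(P[3])*d[0]+np.cos(P[3])*d[1];f=ty+.0095+.14
for z,s,ax in((.06,np.arange(-.125,.03,.0025),0),(.012,np.arange(-.125,.03,.0025),0)):
    u=proj("side",T(P,[[v,f,z] for v in s])).round().astype(int)
    print("front face across x, z",z,[(round(v*1000),int(im[b,a])) for v,(a,b) in zip(s,u)][:16],"...",[(round(v*1000),int(im[b,a])) for v,(a,b) in zip(s,u)][-20:])
for x in(-.09,-.05,-.02):
    s=np.arange(f-.03,f+.03,.0025);u=proj("side",T(P,[[x,v,0] for v in s])).round().astype(int)
    print("x",x,[(round(v*1000),int(im[b,a])) for v,(a,b) in zip(s,u)])
E
python3 e.py
```

```text
t 24.5 dock xy -0.051 -0.2283 z 0.217 F dock -0.5 -5.7 -1.4 rpy [180.     0.25  94.18]
front face across x, z 0.06 [(-125, 147), (-122, 152), (-120, 150), (-118, 151), (-115, 151), (-112, 152), (-110, 153), (-107, 150), (-105, 151), (-102, 137), (-100, 92), (-97, 46), (-95, 32), (-92, 28), (-90, 26), (-87, 31)] ... [(-20, 28), (-17, 30), (-15, 25), (-12, 31), (-10, 27), (-7, 26), (-5, 31), (-2, 44), (0, 100), (3, 100), (5, 130), (8, 139), (10, 136), (13, 134), (15, 135), (18, 135), (20, 138), (23, 136), (25, 138), (28, 136)]
front face across x, z 0.012 [(-125, 95), (-122, 92), (-120, 95), (-118, 92), (-115, 93), (-112, 95), (-110, 92), (-107, 90), (-105, 95), (-102, 91), (-100, 70), (-97, 70), (-95, 40), (-92, 29), (-90, 32), (-87, 25)] ... [(-20, 29), (-17, 32), (-15, 27), (-12, 27), (-10, 33), (-7, 28), (-5, 28), (-2, 28), (0, 44), (3, 95), (5, 125), (8, 134), (10, 136), (13, 138), (15, 132), (18, 133), (20, 134), (23, 136), (25, 139), (28, 139)]
x -0.09 [(-109, 30), (-106, 30), (-104, 30), (-101, 28), (-99, 28), (-96, 32), (-94, 32), (-91, 32), (-89, 28), (-86, 29), (-84, 29), (-81, 54), (-79, 80), (-76, 80), (-74, 91), (-71, 93), (-69, 93), (-66, 94), (-64, 96), (-61, 96), (-59, 94), (-56, 93), (-54, 93), (-51, 92)]
x -0.05 [(-109, 115), (-106, 115), (-104, 115), (-101, 106), (-99, 106), (-96, 66), (-94, 35), (-91, 35), (-89, 28), (-86, 37), (-84, 37), (-81, 50), (-79, 80), (-76, 80), (-74, 92), (-71, 94), (-69, 94), (-66, 96), (-64, 95), (-61, 95), (-59, 94), (-56, 92), (-54, 92), (-51, 93)]
x -0.02 [(-109, 112), (-106, 115), (-104, 115), (-101, 110), (-99, 81), (-96, 81), (-94, 42), (-91, 41), (-89, 29), (-86, 32), (-84, 32), (-81, 51), (-79, 80), (-76, 80), (-74, 93), (-71, 92), (-69, 92), (-66, 91), (-64, 93), (-61, 93), (-59, 90), (-56, 90), (-54, 90), (-51, 90)]
```

Call:
{"api": "send_rows", "payload": {"xyz": [[0.007, 0, 0], [0.007, 0, 0], [0.007, 0, 0], [0.007, 0, 0], [0.007, 0, 0], [0.007, 0, 0], [0.007, 0, 0], [0.007, 0, 0], [0.007, 0, 0], [0.007, 0, 0], [0.007, 0, 0], [0.007, 0, 0], [0.007, 0, 0], [0.007, 0, 0], [0.007, 0, 0], [0.007, 0, 0], [0.007, 0, 0], [0.007, 0, 0], [0.007, 0, 0], [0.007, 0, 0]], "rotation": [[0, 0, 0], [0, 0, 0], [0, 0, 0], [0, 0, 0], [0, 0, 0], [0, 0, 0], [0, 0, 0], [0, 0, 0], [0, 0, 0], [0, 0, 0], [0, 0, 0], [0, 0, 0], [0, 0, 0], [0, 0, 0], [0, 0, 0], [0, 0, 0], [0, 0, 0], [0, 0, 0], [0, 0, 0], [0, 0, 0]], "jaw": [0.5, 0.5, 0.5, 0.5, 0.5, 0.5, 0.5, 0.5, 0.5, 0.5, 0.5, 0.5, 0.5, 0.5, 0.5, 0.5, 0.5, 0.5, 0.5, 0.5]}}

```text
time_s: 26.55
tool_pos: [0.6139, -0.108, 0.217]
tool_rot: [180.0, 0.2, 94.2]
force: [0.2, -6.2, -0.5]
grip_width: 0.0435
grasp_force: 2.9
```

```bash
python3 e.py
python3 - <<'E'
from h import *;from cell import env
P=json.load(open("pose.json"))["dock"];im=env.read_camera("side")["image"]
# stop face: scan along y on top height and on bench
for z in(.06,.02,0):
    s=np.arange(.15,.26,.005);u=proj("side",T(P,[[-.06,v,z] for v in s])).round().astype(int)
    print(z,[(round(v*1000),im[b,a].tolist()) for v,(a,b) in zip(s,u)])
E
```

```text
t 26.55 dock xy -0.0508 -0.0883 z 0.217 F dock -0.3 -6.2 -0.5 rpy [179.99   0.21  94.18]
front face across x, z 0.06 [(-125, 97), (-122, 98), (-120, 99), (-118, 97), (-115, 99), (-112, 99), (-110, 97), (-107, 99), (-105, 99), (-102, 93), (-100, 85), (-97, 63), (-95, 39), (-92, 37), (-90, 35), (-87, 35)] ... [(-20, 35), (-17, 35), (-15, 36), (-12, 37), (-10, 35), (-7, 33), (-5, 37), (-2, 44), (0, 94), (3, 130), (5, 139), (8, 141), (10, 140), (13, 138), (15, 139), (18, 128), (20, 100), (23, 89), (25, 92), (28, 92)]
front face across x, z 0.012 [(-125, 155), (-122, 153), (-120, 153), (-118, 154), (-115, 156), (-112, 160), (-110, 159), (-107, 162), (-105, 157), (-102, 152), (-100, 126), (-97, 81), (-95, 37), (-92, 32), (-90, 37), (-87, 33)] ... [(-20, 38), (-17, 36), (-15, 35), (-12, 35), (-10, 33), (-7, 36), (-5, 36), (-2, 29), (0, 72), (3, 171), (5, 224), (8, 227), (10, 224), (13, 221), (15, 212), (18, 171), (20, 143), (23, 139), (25, 141), (28, 139)]
x -0.09 [(31, 29), (34, 33), (36, 33), (39, 33), (41, 29), (44, 39), (46, 39), (49, 35), (51, 37), (54, 39), (56, 39), (59, 67), (61, 11
[... 1629 characters left out ...]
, (235, [116, 113, 109]), (240, [111, 108, 103]), (245, [114, 106, 103]), (250, [111, 106, 103]), (255, [113, 108, 103]), (260, [115, 111, 105])]
0 [(150, [150, 147, 147]), (155, [156, 152, 153]), (160, [157, 153, 154]), (165, [152, 147, 148]), (170, [154, 151, 153]), (175, [153, 149, 149]), (180, [144, 139, 139]), (185, [147, 139, 133]), (190, [144, 137, 130]), (195, [144, 138, 131]), (200, [146, 139, 132]), (205, [144, 137, 130]), (210, [144, 137, 131]), (215, [147, 138, 131]), (220, [115, 110, 105]), (225, [110, 106, 102]), (230, [111, 106, 101]), (235, [113, 107, 103]), (240, [112, 106, 100]), (245, [115, 111, 105]), (250, [111, 107, 102]), (255, [114, 110, 106]), (260, [155, 151, 150])]
```

The stop's face shows at dock y ≈ 0.220, so home is at tool y ≈ 0.072.

Call:
{"api": "send_rows", "payload": {"xyz": [[0.007, 0, 0], [0.007, 0, 0], [0.007, 0, 0], [0.007, 0, 0], [0.007, 0, 0], [0.007, 0, 0], [0.007, 0, 0], [0.007, 0, 0], [0.007, 0, 0], [0.007, 0, 0], [0.007, 0, 0], [0.007, 0, 0], [0.007, 0, 0], [0.007, 0, 0], [0.007, 0, 0], [0.007, 0, 0], [0.007, 0, 0], [0.006, 0, 0], [0.005, 0, 0], [0.004, 0, 0]], "rotation": [[0, 0, 0], [0, 0, 0], [0, 0, 0], [0, 0, 0], [0, 0, 0], [0, 0, 0], [0, 0, 0], [0, 0, 0], [0, 0, 0], [0, 0, 0], [0, 0, 0], [0, 0, 0], [0, 0, 0], [0, 0, 0], [0, 0, 0], [0, 0, 0], [0, 0, 0], [0, 0, 0], [0, 0, 0], [0, 0, 0]], "jaw": [0.5, 0.5, 0.5, 0.5, 0.5, 0.5, 0.5, 0.5, 0.5, 0.5, 0.5, 0.5, 0.5, 0.5, 0.5, 0.5, 0.5, 0.5, 0.5, 0.5]}}

```text
time_s: 28.65
tool_pos: [0.6041, 0.0256, 0.2169]
tool_rot: [180.0, 0.2, 94.2]
force: [0.7, -6.0, -0.6]
grip_width: 0.0438
grasp_force: 3.2
```

Call:
{"api": "send_rows", "payload": {"xyz": [[0.003, 0, 0], [0.002, 0, 0], [0.002, 0, 0], [0.002, 0, 0]], "rotation": [[0, 0, 0], [0, 0, 0], [0, 0, 0], [0, 0, 0]], "jaw": [0.5, 0.5, 0.5, 0.5]}}

```text
time_s: 29.05
tool_pos: [0.6034, 0.0342, 0.2169]
tool_rot: [180.0, 0.2, 94.2]
force: [0.4, -6.2, -0.4]
grip_width: 0.0435
grasp_force: 3.2
```

```bash
python3 e.py | cut -c1-500
```

```text
t 29.05 dock xy -0.0505 0.0544 z 0.2169 F dock -0.1 -6.3 -0.4 rpy [1.800e+02 1.700e-01 9.417e+01]
front face across x, z 0.06 [(-125, 154), (-122, 156), (-120, 158), (-118, 154), (-115, 154), (-112, 154), (-110, 157), (-107, 158), (-105, 157), (-102, 143), (-100, 101), (-97, 54), (-95, 38), (-92, 30), (-90, 35), (-87, 33)] ... [(-20, 34), (-17, 39), (-15, 32), (-12, 38), (-10, 32), (-7, 37), (-5, 33), (-2, 35), (0, 55), (3, 117), (5, 141), (8, 146), (10, 146), (13, 144), (15, 143), (18, 143), (20, 145), (23, 144), (25, 145), (28, 143)]
front face across x, z 0.012 [(-125, 157), (-122, 159), (-120, 157), (-118, 159), (-115, 159), (-112, 160), (-110, 159), (-107, 158), (-105, 159), (-102, 159), (-100, 152), (-97, 116), (-95, 112), (-92, 137), (-90, 148), (-87, 146)] ... [(-20, 147), (-17, 147), (-15, 150), (-12, 153), (-10, 152), (-7, 151), (-5, 151), (-2, 152), (0, 153), (3, 151), (5, 152), (8, 139), (10, 143), (13, 151), (15, 148), (18, 141), (20, 136), (23, 134), (25, 138), (28, 138)]
x -0.09 [(174, 34), (176, 48), (179, 48), (181, 94), (184, 145), (186, 147), (189, 147), (191, 147), (194, 146), (196, 146), (199, 145), (201, 147), (204, 147), (206, 149), (209, 147), (211, 148), (214, 148), (216, 145), (219, 139), (221, 119), (224, 114), (226, 114), (229, 114), (231, 114)]
x -0.05 [(174, 149), (176, 144), (179, 140), (181, 140), (184, 148), (186, 148), (189, 147), (191, 146), (194, 147), (196, 150), (199, 150), (201, 147), (204, 147), (206, 147), (209, 147), (211, 147), (214, 147), (216, 147), (219, 143), (221, 116), (224, 112), (226, 115), (229, 115), (231, 115)]
x -0.02 [(174, 149), (176, 149), (179, 147), (181, 148), (184, 148), (186, 148), (189, 148), (191, 148), (194, 147), (196, 147), (199, 150), (201, 150), (204, 147), (206, 150), (209, 149), (211, 147), (214, 153), (216, 147), (219, 118), (221, 118), (224, 114), (226, 113), (229, 113), (231, 114)]
```

Still square. On to contact in small steps.

Call:
{"api": "send_rows", "payload": {"xyz": [[0.002, 0, 0], [0.002, 0, 0], [0.002, 0, 0], [0.002, 0, 0], [0.002, 0, 0], [0.001, 0, 0]], "rotation": [[0, 0, 0], [0, 0, 0], [0, 0, 0], [0, 0, 0], [0, 0, 0], [0, 0, 0]], "jaw": [0.5, 0.5, 0.5, 0.5, 0.5, 0.5]}}

```text
time_s: 29.7
tool_pos: [0.6026, 0.0451, 0.217]
tool_rot: [180.0, 0.2, 94.2]
force: [1.2, -6.5, -1.8]
grip_width: 0.0433
grasp_force: 3.4
```

Call:
{"api": "send_rows", "payload": {"xyz": [[0.001, 0, 0], [0.001, 0, 0], [0.001, 0, 0]], "rotation": [[0, 0, 0], [0, 0, 0], [0, 0, 0]], "jaw": [0.5, 0.5, 0.5]}}

```text
time_s: 30.0
tool_pos: [0.6024, 0.0478, 0.2169]
tool_rot: [180.0, 0.2, 94.2]
force: [-0.1, -6.9, -0.9]
grip_width: 0.0435
grasp_force: 3.5
```

Call:
{"api": "send_rows", "payload": {"xyz": [[0.001, 0, 0], [0.001, 0, 0], [0, 0, 0]], "rotation": [[0, 0, 0], [0, 0, 0], [0, 0, 0]], "jaw": [0.5, 0.5, 0.5]}}

```text
time_s: 30.3
tool_pos: [0.6022, 0.0499, 0.217]
tool_rot: [180.0, 0.2, 94.2]
force: [0.5, -6.3, -0.0]
grip_width: 0.0438
grasp_force: 3.3
```

```bash
python3 -c "import g;g.dk()"
```

```text
t 30.3 dock xy -0.0505 0.0701 z 0.217 F dock 0.0 -6.3 -0.0 rpy [180.     0.19  94.16]
```

Call:
{"api": "send_rows", "payload": {"xyz": [[0.001, 0, 0], [0.001, 0, 0], [0, 0, 0]], "rotation": [[0, 0, 0], [0, 0, 0], [0, 0, 0]], "jaw": [0.5, 0.5, 0.5]}}

```text
time_s: 30.6
tool_pos: [0.6021, 0.0518, 0.217]
tool_rot: [180.0, 0.2, 94.2]
force: [-0.1, -6.8, -1.3]
grip_width: 0.0437
grasp_force: 3.4
```

Call:
{"api": "send_rows", "payload": {"xyz": [[0.001, 0, 0], [0.001, 0, 0], [0, 0, 0]], "rotation": [[0, 0, 0], [0, 0, 0], [0, 0, 0]], "jaw": [0.5, 0.5, 0.5]}}

```text
time_s: 30.9
tool_pos: [0.6019, 0.053, 0.217]
tool_rot: [180.0, 0.3, 94.1]
force: [0.8, -8.7, -0.8]
grip_width: 0.0434
grasp_force: 4.3
```

Call:
{"api": "send_rows", "payload": {"xyz": [[0.001, 0, 0], [0, 0, 0]], "rotation": [[0, 0, 0], [0, 0, 0]], "jaw": [0.5, 0.5]}}

```text
time_s: 31.1
tool_pos: [0.6019, 0.0532, 0.217]
tool_rot: [180.0, 0.4, 94.1]
force: [1.7, -10.4, -1.3]
grip_width: 0.0434
grasp_force: 5.1
```

Call:
{"api": "send_rows", "payload": {"xyz": [[0.001, 0, 0], [0.001, 0, 0], [0, 0, 0], [0, 0, 0]], "rotation": [[0, 0, 0], [0, 0, 0], [0, 0, 0], [0, 0, 0]], "jaw": [0.5, 0.5, 0.5, 0.5]}}

```text
time_s: 31.5
tool_pos: [0.6017, 0.0536, 0.217]
tool_rot: [180.0, 0.5, 94.0]
force: [2.3, -13.2, -2.2]
grip_width: 0.0435
grasp_force: 6.9
```

```bash
python3 e.py | cut -c1-520
```

```text
t 31.5 dock xy -0.0508 0.0739 z 0.217 F dock 1.3 -13.3 -2.2 rpy [179.95   0.51  94.04]
front face across x, z 0.06 [(-125, 152), (-122, 151), (-120, 152), (-118, 155), (-115, 155), (-112, 155), (-110, 157), (-107, 155), (-105, 154), (-102, 142), (-100, 100), (-97, 78), (-95, 86), (-92, 92), (-90, 96), (-87, 95)] ... [(-20, 80), (-17, 81), (-15, 77), (-12, 79), (-10, 78), (-7, 77), (-5, 78), (-2, 82), (0, 96), (3, 127), (5, 144), (8, 145), (10, 139), (13, 140), (15, 142), (18, 141), (20, 148), (23, 144), (25, 144), (28, 143)]
front face across x, z 0.012 [(-125, 153), (-122, 156), (-120, 159), (-118, 160), (-115, 160), (-112, 157), (-110, 156), (-107, 157), (-105, 158), (-102, 158), (-100, 154), (-97, 119), (-95, 126), (-92, 143), (-90, 145), (-87, 147)] ... [(-20, 151), (-17, 152), (-15, 150), (-12, 152), (-10, 152), (-7, 154), (-5, 154), (-2, 157), (0, 152), (3, 153), (5, 153), (8, 144), (10, 119), (13, 94), (15, 93), (18, 92), (20, 93), (23, 91), (25, 94), (28, 98)]
x -0.09 [(193, 146), (196, 145), (198, 145), (201, 146), (203, 145), (206, 147), (208, 144), (211, 144), (213, 148), (216, 143), (218, 139), (221, 117), (223, 113), (226, 115), (228, 114), (231, 114), (233, 114), (236, 115), (238, 114), (241, 114), (243, 116), (246, 114), (248, 116), (251, 114)]
x -0.05 [(193, 147), (196, 147), (198, 145), (201, 149), (203, 146), (206, 148), (208, 147), (211, 149), (213, 149), (216, 150), (218, 143), (221, 117), (223, 113), (226, 112), (228, 115), (231, 113), (233, 117), (236, 117), (238, 113), (241, 115), (243, 112), (246, 113), (248, 114), (251, 112)]
x -0.02 [(193, 147), (196, 147), (198, 148), (201, 148), (203, 146), (206, 149), (208, 146), (211, 146), (213, 153), (216, 153), (218, 144), (221, 119), (223, 114), (226, 116), (228, 113), (231, 115), (233, 117), (236, 115), (238, 115), (241, 114), (243, 114), (246, 113), (248, 113), (251, 114)]
```

It is stalled firmly at 13 N against the block. I'll back off and rise.

Call:
{"api": "send_rows", "payload": {"xyz": [[-0.003, 0, 0], [-0.01, 0, 0], [-0.03, 0, 0], [-0.03, 0, 0], [0, 0, -0.03], [0, 0, -0.04], [0, 0, -0.04], [0, 0, -0.04], [-0.04, 0, 0], [-0.04, 0, 0], [-0.04, 0, 0], [0, 0, 0], [0, 0, 0], [0, 0, 0]], "rotation": [[0, 0, 0], [0, 0, 0], [0, 0, 0], [0, 0, 0], [0, 0, 0], [0, 0, 0], [0, 0, 0], [0, 0, 0], [0, 0, 0], [0, 0, 0], [0, 0, 0], [0, 0, 0], [0, 0, 0], [0, 0, 0]], "jaw": [0.5, 0.5, 0.5, 0.5, 0.5, 0.5, 0.5, 0.5, 0.5, 0.5, 0.5, 0.5, 0.5, 0.5]}}

```text
time_s: 32.95
tool_pos: [0.6167, -0.1316, 0.3665]
tool_rot: [-180.0, -0.1, 94.4]
force: [0.4, 1.2, -0.1]
grip_width: 0.0437
grasp_force: 0.0
```

Run:
```python
from h import *;from cell import env
P=json.load(open("pose.json"))["dock"];o=env.get_obs();print(o["time_s"],o["tool_pos"],o["force"])
for n in("side","top"):
    im=env.read_camera(n)["image"].astype(int).max(2)
    def scan(l,S,pt):
        u=proj(n,T(P,[pt(v) for v in S])).round().astype(int);print(n,l,[(round(v*1000),int(im[b,a])) for v,(a,b) in zip(S,u)])
    for y in(.10,.19):
        scan(f"x at y{y} z.08",np.r_[np.arange(-.112,-.085,.003),np.arange(-.012,.014,.003)],lambda v:[v,y,.08])
    scan("y front z.08",np.arange(.205,.245,.003),lambda v:[-.05,v,.08])
    scan("y rear z.08",np.arange(.065,.1,.003),lambda v:[-.05,v,.08])
```

```text
32.95 [ 0.61672179 -0.13161548  0.3664892 ] [ 0.42847753  1.1628953  -0.11504759]
side x at y0.1 z.08 [(-112, 151), (-109, 149), (-106, 151), (-103, 154), (-100, 109), (-97, 59), (-94, 39), (-91, 45), (-88, 59), (-12, 75), (-9, 73), (-6, 50), (-3, 42), (0, 92), (3, 185), (6, 174), (9, 138), (12, 135)]
side x at y0.19 z.08 [(-112, 154), (-109, 155), (-106, 154), (-103, 148), (-100, 89), (-97, 55), (-94, 42), (-91, 54), (-88, 60), (-12, 58), (-9, 57), (-6, 48), (-3, 38), (0, 45), (3, 126), (6, 140), (9, 138), (12, 135)]
side y front z.08 [(205, 65), (208, 91), (211, 80), (214, 53), (217, 40), (220, 39), (223, 42), (226, 34), (229, 37), (232, 36), (235, 42), (238, 90), (241, 135), (244, 138)]
side y rear z.08 [(65, 116), (68, 151), (71, 155), (74, 153), (77, 153), (80, 149), (83, 131), (86, 74), (89, 44), (92, 71), (95, 90), (98, 90)]
top x at y0.1 z.08 [(-112, 45), (-109, 33), (-106, 38), (-103, 42), (-100, 39), (-97, 35), (-94, 41), (-91, 40), (-88, 52), (-12, 58), (-9, 55), (-6, 40), (-3, 68), (0, 110), (3, 135), (6, 139), (9, 139), (12, 139)]
top x at y0.19 z.08 [(-112, 68), (-109, 63), (-106, 60), (-103, 51), (-100, 40), (-97, 38), (-94, 37), (-91, 47), (-88, 50), (-12, 46), (-9, 40), (-6, 34), (-3, 44), (0, 102), (3, 135), (6, 140), (9, 140), (12, 140)]
top y front z.08 [(205, 43), (208, 67), (211, 51), (214, 37), (217, 37), (220, 62), (223, 111), (226, 136), (229, 139), (232, 139), (235, 141), (238, 139), (241, 136), (244, 137)]
top y rear z.08 [(65, 84), (68, 85), (71, 83), (74, 86), (77, 80), (80, 62), (83, 35), (86, 32), (89, 36), (92, 41), (95, 64), (98, 69)]
```

The unit is flush with the fence and parallel to it (x -100 to 0 mm). Its front face, at y ≈ 0.221, is against the stop. Handing in.

```bash
python3 -c "
from cell import env
print(env.sign_off())"
```

```text
the job is handed in; nothing more can be done
None
```

I've handed the job in at about 33 s of robot time: the plug stands upright on the rest, and the unit is square on the fence and home against the end stop. The hardest push read about 24 N, and no verdict came back.

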